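# Slide the battery box home into its bay

### The job

Push the heavy battery box across the bench into its aluminium bay until it stands square against the back stop. Push low, near its base, so that it slides upright and does not tip; do not lift or grip it, keep off its lid and handle, and leave the three small things beside it where they stand.

Things in the scene. Friction and masses are not known exactly. Their poses are not given: they have to be found in the camera images.
- battery_box: Grey battery box with a black lid and handle, loose on four rubber feet, about 1 kg. 90 mm along its x, 130 mm along its y, 85 mm tall without handle. Its grey body, plain faces from 6 to 58 mm up, is the only part to touch. Origin: centre of the underside, at bench height. At the start its +x face looks to the bay's mouth, turned up to 0.22 rad from the bay's x, and up to 25 mm to the side.
- box_push (a point): Where to push: middle of the box's -x face (130 mm wide, towards the robot), 22 mm above the bench. Axes as the box's. Its rubber feet grip: pushed below about 30 mm the box slides (7 to 24 N), pushed up at the lid it may tip. Leaning the tool back some 15 to 35 degrees, fingertips ahead, keeps the gripper's body off the lid; open fingers, spread along the face, steer the box best.
- box_lid: Black lid of the battery box, fixed to it, 76 x 118 mm (set back 7 mm from the pushed face), from 58 to 85 mm above the box's underside, with an upright arched steel carrying handle along the box's y (100 mm long, 11 mm thick, at x = 0) whose top is 118 mm up. Not to be touched. Origin: centre of the lid's lower face, 58 mm above the box's origin; axes as the box's.
- bay: Fixed U-shaped bay of aluminium angle on the bench, no floor, open to its -x side (robot side). Origin: on the bench where the centre of the box's underside belongs; box home = same x direction. The back stop's face (150 mm wide, 40 high) is at x = +45 mm. At the start the box stands 125 to 160 mm in front of home. A box that is home has its pushed face at x = -45 mm, just outside the bay.
- bay_mouth (a point): Middle of the bay's mouth on the bench, 43 mm in front (-x) of the bay's origin; axes as the bay's. The two side guides (25 mm high) have inner faces 73 mm either side of the middle line, from x = -19 to +43 mm in the bay's frame (8 mm play each side of the box), and flare to 92 mm either side at the mouth.
- glue_bottle: Small red glue bottle with a black pointed cap, upright, 30 mm in diameter, 92 mm tall, loose; a bystander. Origin: centre of its underside.
- ring_gauge: Plain grey stepped plug gauge, upright, 32 mm in diameter, 40 mm tall, loose; a bystander. Origin: centre of its underside.
- puck: Black round puck with a pale top, 54 mm in diameter, 44 mm tall, loose; a bystander. Origin: centre of its underside.

How it is judged (in metres and radians):
On the way:
1. the box has entered the mouth of the bay, upright, pushed by the fingers (x of battery_box in the frame of bay above -0.07 m and angle between battery_box's own z axis and vertical below 0.12 rad and contact force between the fingers and battery_box above 0.5 N), for 0.05 s.
At the end, for the whole second after the job is handed in: The battery box stands upright and still in the bay: its centre within 6 mm of touching the back stop and within 12 mm of the bay's middle line, square to the stop within 0.07 rad (x of battery_box in the frame of bay between -0.006 and 0.005 m and y of battery_box in the frame of bay between -0.012 and 0.012 m and angle between the x axis of battery_box and the x axis of bay, either way round below 0.07 rad and angle between battery_box's own z axis and vertical below 0.03 rad and height (world z) of battery_box below 0.005 m and linear speed of battery_box below 0.01 m/s).
It fails at once if the box tips (more than 0.12 rad) (angle between battery_box's own z axis and vertical above 0.12 rad).
It fails at once if the box is lifted (its underside more than 12 mm up) (height (world z) of battery_box above 0.012 m).
It fails at once if the lid or its handle is touched (contact force between any of the fingers, the arm and box_lid above 1 N).
It fails at once if one of the three small things is moved more than 15 mm (distance of any of glue_bottle, ring_gauge, puck from where it was at the start of the episode above 0.015 m).
It also fails if it takes over 42 s, if anything falls off the work surface, if the arm or the gripper's body presses on something with over 40 N, if the wrist force passes 120 N, or if a joint passes its speed limit or range.

### The arm

A 6-joint arm with a two-finger parallel gripper is mounted at the origin on a cart in front of the work surface, level with it; the furniture and walls round the work are solid. World frame = base frame: x ahead of the robot, y to its left, z up, the work surface at z = 0. Lengths are in mm, angles in rad, forces in N, time in s.
With the tool pointing down it reaches from about 350 to 975 mm from the base axis. Payload 7.1 kg.
Tool frame: the origin (TCP) lies at the very end of the fingers, on their centre line; the grasp point (between the pads) lies 19 mm behind it; z points along the fingers, y is the line along which they close (so a half turn about z gives the same grasp; the last joint's range is limited). The gripper opens to 88 mm and grips with 3 to 60 N. Pads are 20 mm wide; open, the fingers measure 115 mm over their backs; the gripper's body (75 mm by 178 mm) begins 61 mm behind the grasp point.
Start: joints at [1.191, 0.423, 1.63, -0, 1.089, -0.019], TCP at [220.607, 584.754, 222.675] pointing down, gripper open.
Joint ranges: [-3, 3], [-0.9, 2.11], [0.09, 2.58], [-1.31, 4.45], [0.11, 2.69], [-2.54, 2.54]. Speed limits (rad/s): [2.39, 2.39, 3.01, 3.14, 3.14, 3.14].

### API

Orientations are given as a rotation vector (axis times angle).
In Python, from workcell import * gives the robot as it stands.
- The arm moves only by the tool step_arm, never from a script. Its argument "deltas" is a list of rows, each a list of 3 entries, a list of its own where there are three numbers: the shift along the tool's x, y, z in units of 300 mm (1.0 is 300 mm), then the turn, a rotation vector about the tool's x, y, z in units of 1.5 rad (1.0 is 1.5 rad), then the gripper command: -1 is shut, 1 is fully open, values between are in proportion. In form: [[[dx, dy, dz], [rx, ry, rz], gripper], ...]. A call has 1 to 20 rows; each row is the pose to reach, as a shift and turn from the pose commanded when the call began, along the tool's axes at that moment; what a row does not reach only later rows make up. A row lasts 1/12 s, in which the tool goes at most 41.7 mm and 7.16 degrees, less where a joint would pass 70% of its speed; a pose out of reach is approached as far as the arm can. A call with a number of a shift or a turn outside -1 to 1 is refused whole. A call with a gripper value outside its range is refused whole. The fingers move at their own pace and stop on an object; the grip force is fixed at half the most. Time passes only in rows, so rows that repeat a pose let the fingers close. It gives the time, the measured TCP pose, the force, the opening and the grip force at its end, in the units of the state.
- get_obs(): the state, without advancing time (a new reading comes with each control period).
- get_image(name): name is "scene" or "top"; returns a dict with "pixels" (480x640x3 uint8, red, green, blue), "fx", "fy", "cx", "cy" (pixels), "T" (4x4, takes a point from camera to world coordinates). Camera axes: x right, y down, z forward; pixel columns grow to the right and rows downward; lengths in mm; the calibration is good to about 2 mm. A picture is of the moment at which its call begins. There is no depth.
- close_job(): hands the job in; it is judged then, once.
The state is a dict: "t": time; "qpos": joint angles; "qvel": joint speeds; "joint_torque": joint torques, N m; "ee_pos": TCP position; "orientation": TCP orientation; "ft_force": force on the tool from outside, world axes, zero at the start; "moment": the same for the moment, N m; "width": finger opening in mm; "grasp_force": force on a finger pad.
Only numpy, scipy, OpenCV 4.12 (cv2) and the standard library are available. Lean on these libraries where they do the work, as an engineer would, in place of code of your own. Each camera call takes 0.05 s, during which the arm holds its last target. There are 200 camera calls.

## Working session

There is one attempt and no reset: what is moved stays moved. The work goes in short steps, Python scripts to look and compute and a tool call to move; the robot and the scene stay as the last step left them, time stands still between calls to the robot, and variables do not carry over. Pictures are saved under pics/ and viewed, at most 10 in all, crops included, and the job is handed in when it is done.

Besides the shell and the picture viewer there is one more tool, called after "Request:" as a command line: name --argument value ..., lists and objects as JSON in quotes. step_arm: Moves the arm, as the interface text tells. Its arguments: {"type":"object","properties":{"deltas":{"type":"array","items":{"type":"array"}}},"required":["deltas"]}

```bash
ls; mkdir -p pics; python3 - <<'E'
from workcell import *
import cv2,numpy as np
for n in("scene","top"):
    i=get_image(n); cv2.imwrite(f"pics/{n}0.png",i["pixels"][:,:,::-1]); print(n,i["fx"],i["fy"],i["cx"],i["cy"],np.round(i["T"],4).tolist())
print(get_obs())
E
```

```text
pics
scene 474.14114054113 474.14114054113 316.1984867004693 244.27908149550143 [[0.6072, -0.5328, 0.5894, 18.6523], [-0.7942, -0.3866, 0.4688, -269.7928], [-0.022, -0.7528, -0.6579, 697.8356], [0.0, 0.0, 0.0, 1.0]]
top 523.6784211175665 523.6784211175665 311.37096812188685 238.95965672110964 [[-0.0173, -0.9884, 0.1507, 420.1658], [-0.9997, 0.02, 0.0164, 150.7031], [-0.0192, -0.1503, -0.9884, 1106.061], [0.0, 0.0, 0.0, 1.0]]
{'t': 0.1, 'qpos': array([ 1.19097612e+00,  4.23772892e-01,  1.63057546e+00,  3.80394449e-06,
        1.08859992e+00, -1.89760758e-02]), 'qvel': array([-3.02345509e-04, -1.74840346e-03, -3.42534903e-03, -5.72056369e-06,
       -3.28408352e-04, -1.21676106e-03]), 'joint_torque': array([-9.32511721e-04, -5.45614386e+01, -2.74322516e+01,  6.45036972e-02,
        1.88810402e-02, -4.48978608e-05]), 'ee_pos': array([220.44647169, 584.31433439, 221.98911488]), 'orientation': array([-5.63696310e-01, -3.09032987e+00,  2.08598886e-03]), 'ft_force': array([-0.06375294,  0.18046207, -0.7160224 ]), 'moment': array([ 0.02306952, -0.02353502, -0.0374324 ]), 'grasp_force': 0.0, 'width': 87.7181708362826}
```

View pics/top0.png

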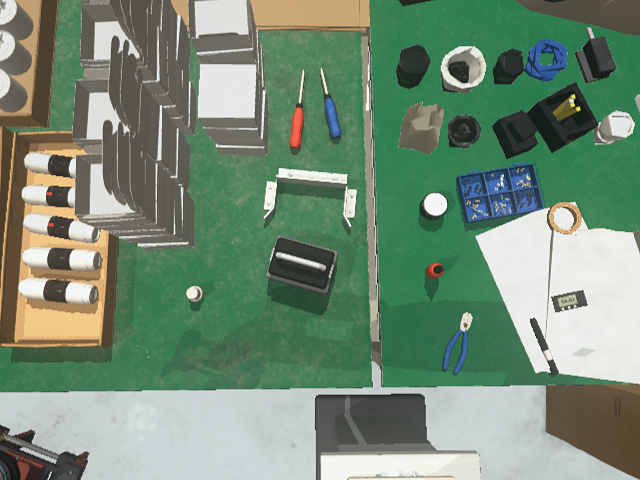

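View pics/scene0.png

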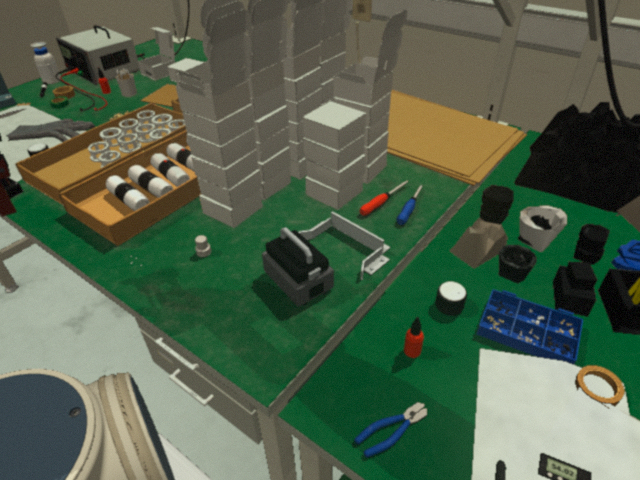

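The top view shows the box at about (303,270), with the bay behind it (back stop at 313,178, guides at 270 and 349). The plug gauge is at (194,294), the puck at (433,205) and the bottle at (434,270). I'll zoom in to get the corners.

```bash
python3 - <<'E'
import cv2
a=cv2.imread("pics/top0.png")[160:320,240:380]; cv2.imwrite("pics/topc.png",cv2.resize(a,None,fx=3.75,fy=3.75,interpolation=cv2.INTER_CUBIC)[:600])
a=cv2.imread("pics/scene0.png")[200:320,250:400]; cv2.imwrite("pics/scenec.png",cv2.resize(a,None,fx=5,fy=5,interpolation=cv2.INTER_CUBIC))
E
```

```text
(no output)
```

View pics/topc.png

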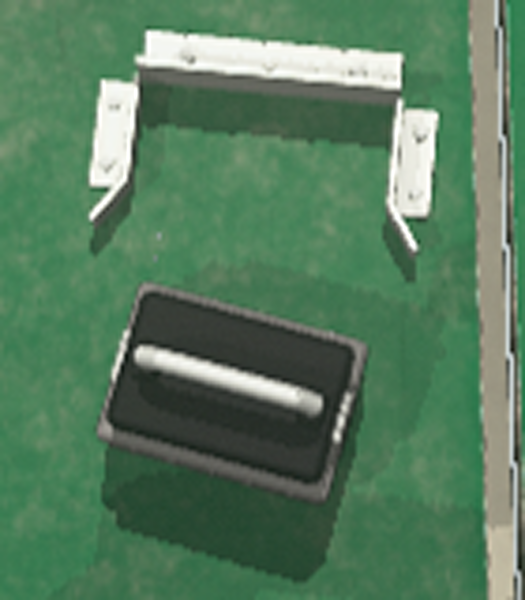

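View pics/scenec.png

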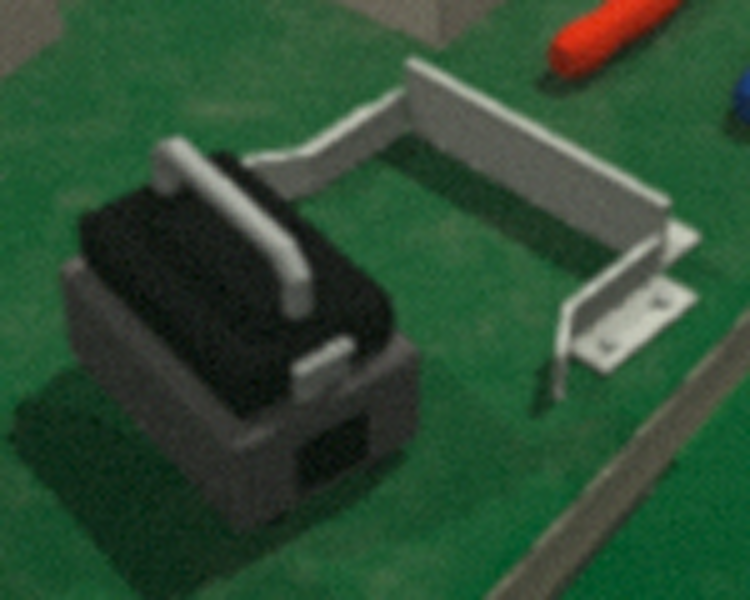

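Top crop, box body top corners: (145,285), (367,348), (325,500) and (100,435). Top crop, bay: stop edge from (138,64) to (402,88), guide bends at (133,183) and (389,203), flare ends at (92,218) and (415,250). The scene crop shows the matching points, so I'll fit poses jointly from both views.

```bash
cat > h.py <<'E'
import numpy as np
from workcell import *
from scipy.optimize import least_squares
def proj(im,P):
    T=im["T"]; q=(np.asarray(P)-T[:3,3])@T[:3,:3]
    return np.c_[im["fx"]*q[:,0]/q[:,2]+im["cx"],im["fy"]*q[:,1]/q[:,2]+im["cy"]]
def W(p,L):
    c,s=np.cos(p[2]),np.sin(p[2]); L=np.asarray(L,float)
    return np.c_[p[0]+c*L[:,0]-s*L[:,1],p[1]+s*L[:,0]+c*L[:,1],L[:,2]]
def fit(ims,obs,p0):
    f=lambda p:np.concatenate([(proj(ims[n],W(p,[o[0] for o in v]))-[o[1] for o in v]).ravel() for n,v in obs.items()])
    r=least_squares(f,p0,x_scale=[10,10,.1],loss="soft_l1"); return r.x,f(r.x).reshape(-1,2)
def rel(bay,box):
    d=box[:2]-bay[:2]; c,s=np.cos(bay[2]),np.sin(bay[2])
    return np.array([c*d[0]+s*d[1],-s*d[0]+c*d[1],box[2]-bay[2]])
E
cat > m0.py <<'E'
from h import *
ims={n:get_image(n) for n in("top","scene")}
t=lambda u,v:(240+(u+.5)/3.75-.5,160+(v+.5)/3.75-.5); s=lambda u,v:(250+(u+.5)/5-.5,200+(v+.5)/5-.5)
box={"top":[((45,65,58),t(143,284)),((45,-65,58),t(368,347)),((-45,-65,58),t(326,501)),((-45,65,58),t(98,437))],
"scene":[((-45,65,58),s(62,264)),((-45,-65,58),s(240,443)),((45,-65,58),s(418,348)),((-45,-65,6),s(240,530)),((45,-65,6),s(417,435))]}
bay={"top":[((45,75,40),t(138,64)),((45,-75,40),t(402,88)),((-19,73,25),t(133,183)),((-19,-73,25),t(389,203)),((-43,92,25),t(92,218)),((-43,-92,25),t(415,250))],
"scene":[((45,75,40),s(408,62)),((45,-75,40),s(667,203)),((-19,73,25),s(303,155)),((-19,-73,25),s(567,300)),((-43,-92,25),s(557,355))]}
B,r1=fit(ims,box,[430,160,0]); Y,r2=fit(ims,bay,[560,160,0])
print("box",B,r1.round(1).tolist());print("bay",Y,r2.round(1).tolist());print("rel",rel(Y,B))
def ground(im,uv,z):
    d=im["T"][:3,:3]@[(uv[0]-im["cx"])/im["fx"],(uv[1]-im["cy"])/im["fy"],1]; o=im["T"][:3,3]; return (o+d*(z-o[2])/d[2]).round()
for n,uv,z in(("gauge",(194,292),40),("bottle",(436,270),70),("puck",(434,204),44)): print(n,ground(ims["top"],uv,z))
E
python3 m0.py
```

```text
box [ 5.30834640e+02  1.88797403e+02 -2.86686991e-01] [[-1.1, -1.8], [0.8, -1.8], [0.3, 0.3], [-1.5, 0.1], [-2.1, -0.4], [-1.4, 1.1], [1.4, -0.5], [-0.1, 2.4], [1.5, 0.8]]
bay [ 6.63649400e+02  1.71375283e+02 -1.13753520e-01] [[-0.6, -0.2], [0.2, -0.3], [-1.0, -0.6], [-0.2, 0.3], [-0.2, 0.3], [0.9, -0.2], [-0.6, -0.2], [-0.2, 0.5], [1.7, -0.2], [-0.6, 1.1], [1.0, 0.4]]
rel [-133.93394001    2.23393685   -0.17293347]
gauge [478. 409.  40.]
bottle [511. -77.  70.]
puck [650. -86.  44.]
```

```bash
cat >> h.py <<'E'
from scipy.spatial.transform import Rotation as Ro
BAY=np.array([663.6,171.4,-0.114])
def Rt(yaw,a=np.radians(30)):
    f=np.array([np.cos(yaw),np.sin(yaw),0]);u=np.array([0,0,1.])
    z=np.sin(a)*f-np.cos(a)*u; x=-np.cos(a)*f-np.sin(a)*u
    return np.c_[x,np.cross(z,x),z]
def face(box,gap,z,side=0):  # TCP so that the finger front is `gap` before the -x face, shifted `side` along box y
    P=W(box,[[-45-8.7-gap,side,z]])[0]; return P,Rt(box[2])
def row(start,tgt):
    p0,R0=start; p,R=tgt
    return (R0.T@(p-p0)/300).round(3).tolist(),(Ro.from_matrix(R0.T@R).as_rotvec()/1.5).round(3).tolist()
def now():
    o=get_obs(); return o["ee_pos"],Ro.from_rotvec(o["orientation"]).as_matrix()
E
python3 - <<'E'
from h import *
b=np.array([530.8,188.8,-.287]); s=now()
a=face(b,60,160); l=face(b,60,17); c=face(b,8,17)
print(a[0],row(s,a)); print(l[0],row(a,l)); print(c[0],row(a,c))
E
```

```text
[421.75062348 220.98576519 160.        ] ([-1.055, -0.897, 0.208], [-0.013, -0.349, -0.048])
[421.75062348 220.98576519  17.        ] ([0.238, -0.0, 0.413], [0.0, 0.0, 0.0])
[471.62368926 206.26580222  17.        ] ([0.088, 0.0, 0.499], [0.0, 0.0, 0.0])
```

Request:
step_arm --deltas '[[[-0.95, -0.897, 0.208], [-0.013, -0.349, -0.048], 1], [[-0.95, -0.897, 0.208], [-0.013, -0.349, -0.048], 1], [[-0.95, -0.897, 0.208], [-0.013, -0.349, -0.048], 1], [[-0.95, -0.897, 0.208], [-0.013, -0.349, -0.048], 1], [[-0.95, -0.897, 0.208], [-0.013, -0.349, -0.048], 1], [[-0.95, -0.897, 0.208], [-0.013, -0.349, -0.048], 1], [[-0.95, -0.897, 0.208], [-0.013, -0.349, -0.048], 1], [[-0.95, -0.897, 0.208], [-0.013, -0.349, -0.048], 1], [[-0.95, -0.897, 0.208], [-0.013, -0.349, -0.048], 1], [[-0.95, -0.897, 0.208], [-0.013, -0.349, -0.048], 1], [[-0.95, -0.897, 0.208], [-0.013, -0.349, -0.048], 1], [[-0.95, -0.897, 0.208], [-0.013, -0.349, -0.048], 1], [[-0.95, -0.897, 0.208], [-0.013, -0.349, -0.048], 1], [[-0.95, -0.897, 0.208], [-0.013, -0.349, -0.048], 1]]'

```text
t: 1.37
ee_pos: [392.4, 233.8, 160.6]
orientation: [0.374, 2.594, -0.098]
ft_force: [-0.1, 0.5, 0.6]
width: 87.7
grasp_force: 0.0
```

```bash
python3 - <<'E'
from h import *
b=np.array([530.8,188.8,-.287]); s=now(); o=get_obs(); print(o["t"],s[0],o["qpos"],o["ft_force"],o["width"])
print(row(s,face(b,50,17)),row(s,face(b,15,17)))
E
```

```text
1.3667 [392.42759404 233.79098551 160.63414335] [ 0.81732894  0.2387246   2.24386455 -0.90435544  0.60361371  0.28040092] [-0.12628973  0.53559265  0.61238903] 87.73397432686863
([0.119, -0.014, 0.484], [0.001, 0.0, 0.0]) ([0.018, -0.014, 0.543], [0.001, 0.0, 0.0])
```

Request:
step_arm --deltas '[[[0.06, -0.007, 0.12], [0, 0, 0], 1], [[0.09, -0.014, 0.24], [0, 0, 0], 1], [[0.105, -0.014, 0.35], [0, 0, 0], 1], [[0.115, -0.014, 0.43], [0, 0, 0], 1], [[0.119, -0.014, 0.484], [0, 0, 0], 1], [[0.119, -0.014, 0.484], [0, 0, 0], 1], [[0.085, -0.014, 0.504], [0, 0, 0], 1], [[0.05, -0.014, 0.524], [0, 0, 0], 1], [[0.018, -0.014, 0.543], [0, 0, 0], 1], [[0.018, -0.014, 0.543], [0, 0, 0], 1], [[0.018, -0.014, 0.543], [0, 0, 0], 1]]'

```text
t: 2.28
ee_pos: [470.1, 219.3, 35.6]
orientation: [0.389, 2.624, -0.127]
ft_force: [-0.2, -0.4, -0.4]
width: 87.9
grasp_force: 0.0
```

```bash
python3 - <<'E'
from h import *
import cv2
i=get_image("top")["pixels"][160:320,240:380,::-1]; j=get_image("scene")["pixels"][200:320,230:380,::-1]
cv2.imwrite("pics/a.png",np.hstack([cv2.resize(i,(400,457),interpolation=cv2.INTER_CUBIC)[:320],cv2.resize(j,(400,320),interpolation=cv2.INTER_CUBIC)]))
b=np.array([530.8,188.8,-.287]); s=now(); o=get_obs(); print(o["t"],s[0],o["ft_force"])
r=rel(BAY,b); print(r)
for x,y,w in((-134,2,-.173),(-120,2,-.145),(-100,1,-.1),(-80,0,-.05),(-70,0,-.02)):
    q=np.r_[W(BAY,[[x,y,0]])[0][:2],BAY[2]+w]; print(x,row(s,face(q,0,17)))
E
```

```text
2.3833 [469.38554868 219.1688986   35.38671385] [ 0.45421242 -0.38168526  1.03222787]
[-133.91730607    2.1806274    -0.173     ]
-134 ([-0.011, -0.038, 0.077], [-0.017, -0.02, 0.0])
-120 ([-0.052, -0.034, 0.098], [-0.026, -0.02, -0.016])
-100 ([-0.111, -0.033, 0.13], [-0.04, -0.02, -0.042])
-80 ([-0.17, -0.033, 0.162], [-0.056, -0.021, -0.072])
-70 ([-0.199, -0.032, 0.178], [-0.066, -0.021, -0.089])
```

View pics/a.png

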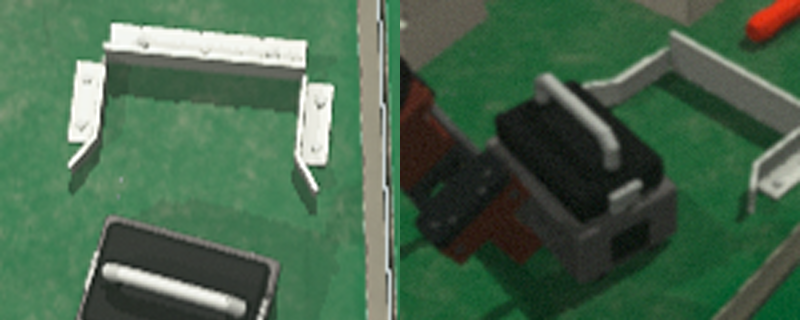

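The picture shows the gripper just behind the box with the fingers low, and the box unmoved. The arm may still be short of its target, so I'll hold it for a few rows to let it settle.

Request:
step_arm --deltas '[[[0, 0, 0], [0, 0, 0], 1], [[0, 0, 0], [0, 0, 0], 1], [[0, 0, 0], [0, 0, 0], 1]]'

```text
t: 2.63
ee_pos: [469.6, 219.1, 35.2]
orientation: [0.388, 2.625, -0.128]
ft_force: [0.6, -0.6, 0.6]
width: 88.0
grasp_force: 0.0
```

```bash
python3 - <<'E'
from h import *
s=now(); o=get_obs(); print(o["t"],s[0],o["orientation"],o["qpos"],o["qvel"])
for x,y,w in((-140,2,-.173),(-134,2,-.173)):
    q=np.r_[W(BAY,[[x,y,0]])[0][:2],BAY[2]+w]; print(x,row(s,face(q,0,17)))
E
```

```text
2.6333 [469.59192183 219.12999376  35.17256938] [ 0.38774717  2.62482192 -0.12841626] [ 0.65279141  0.57724925  2.16213649 -1.31066971  0.42382891  0.60221713] [-3.78885052e-03  3.57202734e-03 -1.44601181e-03  7.48294136e-05
  1.49903654e-03 -1.29752159e-03]
-140 ([0.006, -0.042, 0.066], [-0.017, -0.02, 0.0])
-134 ([-0.011, -0.038, 0.076], [-0.017, -0.02, 0.0])
```

Joint 4 is at its limit (-1.31) at a 30° lean. A 22° lean relieves it and still clears the lid.

```bash
sed -i 's/np.radians(30)/np.radians(22)/; s/-45-8.7-gap/-45-9.3-gap/' h.py; python3 - <<'E'
from h import *
s=now(); b=np.array([530.8,188.8,-.287])
print(row(s,face(b,15,18)))
E
```

```text
([0.033, -0.038, 0.048], [-0.017, 0.073, -0.001])
```

Request:
step_arm --deltas '[[[0.02, -0.02, 0.02], [-0.008, 0.035, 0], 1], [[0.033, -0.038, 0.048], [-0.017, 0.073, -0.001], 1], [[0.033, -0.038, 0.048], [-0.017, 0.073, -0.001], 1], [[0.033, -0.038, 0.048], [-0.017, 0.073, -0.001], 1], [[0.033, -0.038, 0.048], [-0.017, 0.073, -0.001], 1]]'

```text
t: 3.05
ee_pos: [464.7, 208.2, 18.2]
orientation: [0.396, 2.73, -0.077]
ft_force: [-0.1, -0.7, 0.3]
width: 87.7
grasp_force: 0.0
```

```bash
cat > plan.py <<'E'
from h import *
import sys,json
s=now(); o=get_obs(); print(o["t"],s[0],o["orientation"],o["qpos"].round(3),o["ft_force"])
for q in json.loads(sys.argv[1]):   # box pose in bay frame [x,y,yaw,gap]
    x,y,w,g=q; b=np.r_[W(BAY,[[x,y,0]])[0][:2],BAY[2]+w]; print(q,row(s,face(b,g,18)))
E
python3 plan.py "[[-134,2,-0.173,15],[-134,2,-0.173,3],[-125,2,-0.155,0],[-115,2,-0.13,0],[-105,1,-0.105,0],[-95,1,-0.08,0],[-85,0,-0.055,0]]"
```

```text
3.05 [464.72099762 208.20960749  18.175204  ] [ 0.39612392  2.73010667 -0.07701848] [ 0.572  0.584  2.159 -1.134  0.32   0.365] [-0.107808   -0.72300679  0.29021869]
[-134, 2, -0.173, 15] ([0.002, -0.0, -0.0], [-0.0, 0.001, -0.001])
[-134, 2, -0.173, 3] ([-0.035, -0.0, 0.015], [-0.0, 0.001, -0.001])
[-125, 2, -0.155, 0] ([-0.072, 0.002, 0.03], [-0.005, 0.001, -0.012])
[-115, 2, -0.13, 0] ([-0.103, 0.003, 0.042], [-0.011, 0.001, -0.027])
[-105, 1, -0.105, 0] ([-0.134, 0.001, 0.055], [-0.017, 0.001, -0.043])
[-95, 1, -0.08, 0] ([-0.165, 0.002, 0.067], [-0.023, 0.001, -0.058])
[-85, 0, -0.055, 0] ([-0.196, 0.0, 0.08], [-0.03, 0.001, -0.074])
```

Request:
step_arm --deltas '[[[-0.02, 0, 0.008], [0, 0, 0], 1], [[-0.035, 0, 0.015], [0, 0, 0], 1], [[-0.045, 0, 0.019], [0, 0, 0], 1], [[-0.058, 0.001, 0.024], [-0.002, 0, -0.006], 1], [[-0.072, 0.002, 0.03], [-0.005, 0, -0.012], 1], [[-0.087, 0.002, 0.036], [-0.008, 0, -0.02], 1], [[-0.103, 0.003, 0.042], [-0.011, 0, -0.027], 1], [[-0.118, 0.002, 0.048], [-0.014, 0, -0.035], 1], [[-0.134, 0.001, 0.055], [-0.017, 0, -0.043], 1], [[-0.15, 0.002, 0.061], [-0.02, 0, -0.05], 1], [[-0.165, 0.002, 0.067], [-0.023, 0, -0.058], 1], [[-0.165, 0.002, 0.067], [-0.023, 0, -0.058], 1]]'

```text
t: 4.05
ee_pos: [514.5, 192.8, 17.5]
orientation: [0.266, 2.748, -0.054]
ft_force: [-8.0, 0.0, 4.0]
width: 87.7
grasp_force: 4.0
```

```bash
python3 - <<'E'
from h import *
import cv2
i=get_image("top")["pixels"][165:285,250:370,::-1]
j=get_image("scene")["pixels"][180:300,240:400,::-1]
cv2.imwrite("pics/b.png",np.hstack([cv2.resize(i,(400,400),interpolation=cv2.INTER_CUBIC),cv2.resize(j,(400,300),interpolation=cv2.INTER_CUBIC)[np.minimum(np.arange(400),299)]]))
E
python3 plan.py "[[-95,1,-0.08,0]]"
```

```text
4.15 [514.47043999 192.8047311   17.45687803] [ 0.2671142   2.74732127 -0.05465581] [ 0.467  0.602  2.1   -1.061  0.268  0.099] [-7.92003921 -0.47721488  4.13805153]
[-95, 1, -0.08, 0] ([-0.005, 0.004, 0.0], [-0.001, -0.001, 0.0])
```

View pics/b.png

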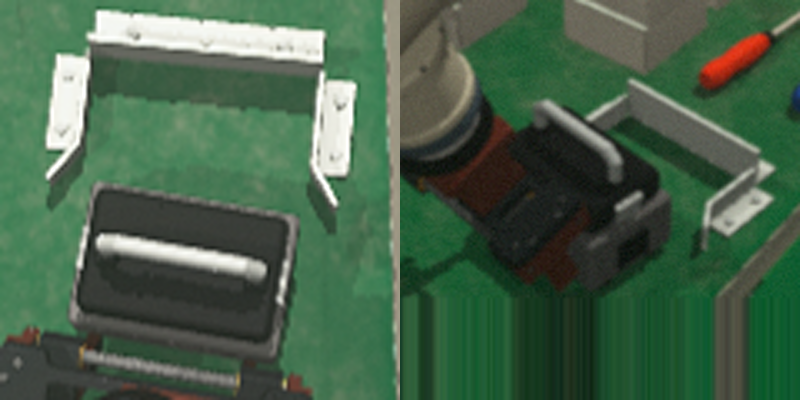

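The box follows squarely and is upright, with body top corners at crop (97,183), (298,212), (276,357) and (73,325). I'll fit the pose and plan the rest.

```bash
python3 - <<'E'
from h import *
ims={"top":get_image("top")}; k=400/120
t=lambda u,v:(250+(u+.5)/k-.5,165+(v+.5)/k-.5)
B,r=fit(ims,{"top":[((45,65,58),t(96,182)),((45,-65,58),t(299,212)),((-45,-65,58),t(277,357)),((-45,65,58),t(72,326))]},[570,180,-.2])
print(B,rel(BAY,B),r.round(1).tolist())
E
python3 plan.py "[[-85,1,-0.055,0],[-75,1,-0.03,0],[-65,1,-0.01,0],[-55,1,0,0],[-45,1,0,0],[-35,1,0,0],[-25,1,0,0],[-15,1,0,0],[-8,1,0,0]]"
```

```text
[ 5.67282417e+02  1.80423287e+02 -1.68824962e-01] [-9.67188169e+01 -1.99172013e+00 -5.48249616e-02] [[-1.2, -0.3], [1.1, -0.0], [1.3, 0.3], [-1.2, -0.0]]
4.2 [514.52300507 192.82543788  17.47109683] [ 0.26695312  2.74724347 -0.05469859] [ 0.467  0.602  2.1   -1.061  0.268  0.099] [-7.96128675  0.19973889  3.70943112]
[-85, 1, -0.055, 0] ([-0.036, 0.002, 0.012], [-0.008, -0.001, -0.015])
[-75, 1, -0.03, 0] ([-0.067, 0.0, 0.025], [-0.014, -0.001, -0.03])
[-65, 1, -0.01, 0] ([-0.098, -0.001, 0.037], [-0.019, -0.001, -0.043])
[-55, 1, 0, 0] ([-0.129, -0.0, 0.05], [-0.021, -0.001, -0.049])
[-45, 1, 0, 0] ([-0.159, 0.003, 0.062], [-0.021, -0.001, -0.049])
[-35, 1, 0, 0] ([-0.19, 0.005, 0.075], [-0.021, -0.001, -0.049])
[-25, 1, 0, 0] ([-0.221, 0.008, 0.087], [-0.021, -0.001, -0.049])
[-15, 1, 0, 0] ([-0.252, 0.011, 0.1], [-0.021, -0.001, -0.049])
[-8, 1, 0, 0] ([-0.273, 0.012, 0.108], [-0.021, -0.001, -0.049])
```

Request:
step_arm --deltas '[[[-0.018, 0.002, 0.006], [-0.004, 0, -0.007], 1], [[-0.036, 0.002, 0.012], [-0.008, 0, -0.015], 1], [[-0.052, 0.002, 0.018], [-0.011, 0, -0.022], 1], [[-0.067, 0.002, 0.025], [-0.014, 0, -0.03], 1], [[-0.082, 0.003, 0.031], [-0.016, 0, -0.037], 1], [[-0.098, 0.004, 0.037], [-0.019, 0, -0.043], 1], [[-0.113, 0.005, 0.044], [-0.02, 0, -0.046], 1], [[-0.129, 0.006, 0.05], [-0.021, 0, -0.049], 1], [[-0.144, 0.007, 0.056], [-0.021, 0, -0.049], 1], [[-0.159, 0.008, 0.062], [-0.021, 0, -0.049], 1], [[-0.175, 0.009, 0.068], [-0.021, 0, -0.049], 1], [[-0.19, 0.01, 0.075], [-0.021, 0, -0.049], 1], [[-0.205, 0.011, 0.081], [-0.021, 0, -0.049], 1], [[-0.205, 0.011, 0.081], [-0.021, 0, -0.049], 1]]'

```text
t: 5.37
ee_pos: [580.1, 183.4, 17.7]
orientation: [0.158, 2.756, -0.032]
ft_force: [-6.2, 0.4, 1.5]
width: 87.9
grasp_force: 2.8
```

```bash
python3 - <<'E'
from h import *
import cv2
i=get_image("top")["pixels"][165:285,250:370,::-1]
j=get_image("scene")["pixels"][180:300,240:400,::-1]
cv2.imwrite("pics/c.png",np.hstack([cv2.resize(i,(400,400),interpolation=cv2.INTER_CUBIC),cv2.resize(j,(400,300),interpolation=cv2.INTER_CUBIC)[np.minimum(np.arange(400),299)]]))
E
python3 plan.py "[[-30,1,0,0]]"
```

```text
5.4667 [580.06737043 183.42498454  17.68381194] [ 0.15744721  2.75538925 -0.03141772] [ 0.377  0.636  1.992 -0.805  0.247 -0.321] [-4.91253917 -0.37067954  1.22788168]
[-30, 1, 0, 0] ([-0.001, -0.005, -0.001], [-0.0, -0.001, -0.0])
```

View pics/c.png

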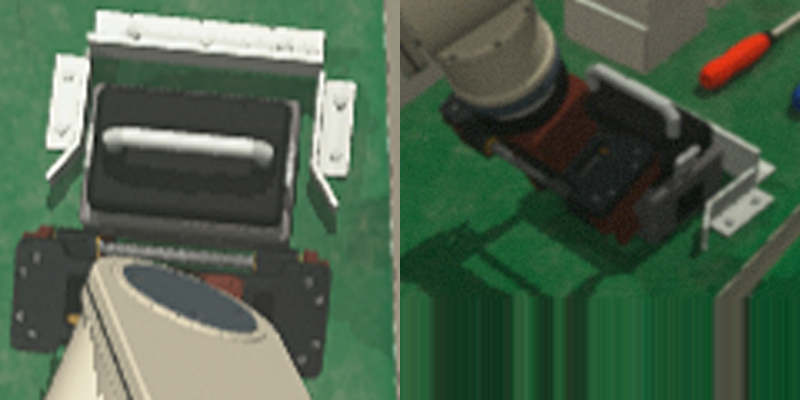

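The box is between the guides, square and upright, with corners at (96,86), (300,103), (292,241) and (82,221).

```bash
python3 - <<'E'
from h import *
ims={"top":get_image("top")}; k=400/120
t=lambda u,v:(250+(u+.5)/k-.5,165+(v+.5)/k-.5)
B,r=fit(ims,{"top":[((45,65,58),t(95,85)),((45,-65,58),t(301,102)),((-45,-65,58),t(293,242)),((-45,65,58),t(81,222))]},[630,180,-.1])
print(B,rel(BAY,B),r.round(1).tolist())
E
python3 plan.py "[[-20,1,0,0],[-10,1,0,0],[-5,1,0,0],[0,1,0,0],[5,1,0,0],[8,1,0,0]]"
```

```text
[ 6.32925556e+02  1.75251889e+02 -1.04167476e-01] [-3.09135020e+01  3.37569099e-01  9.83252392e-03] [[-0.3, -0.8], [1.0, -0.8], [-0.1, 0.5], [-0.3, 1.2]]
5.5167 [580.04882065 183.4168952   17.66213793] [ 0.15744536  2.75542522 -0.0314873 ] [ 0.377  0.636  1.992 -0.805  0.247 -0.321] [-5.8662816  -0.25908934  0.86699431]
[-20, 1, 0, 0] ([-0.032, -0.005, 0.011], [-0.001, -0.001, -0.0])
[-10, 1, 0, 0] ([-0.063, -0.005, 0.024], [-0.001, -0.001, -0.0])
[-5, 1, 0, 0] ([-0.078, -0.005, 0.03], [-0.001, -0.001, -0.0])
[0, 1, 0, 0] ([-0.093, -0.005, 0.036], [-0.001, -0.001, -0.0])
[5, 1, 0, 0] ([-0.109, -0.005, 0.043], [-0.001, -0.001, -0.0])
[8, 1, 0, 0] ([-0.118, -0.005, 0.046], [-0.001, -0.001, -0.0])
```

Push to about -4 mm, then creep on and watch the force.

Request:
step_arm --deltas '[[[-0.016, 0, 0.006], [0, 0, 0], 1], [[-0.032, 0, 0.012], [0, 0, 0], 1], [[-0.047, 0, 0.018], [0, 0, 0], 1], [[-0.06, 0, 0.023], [0, 0, 0], 1], [[-0.07, 0, 0.027], [0, 0, 0], 1], [[-0.078, 0, 0.03], [0, 0, 0], 1], [[-0.082, 0, 0.032], [0, 0, 0], 1], [[-0.085, 0, 0.033], [0, 0, 0], 1], [[-0.085, 0, 0.033], [0, 0, 0], 1]]'

```text
t: 6.27
ee_pos: [606.3, 180.2, 17.6]
orientation: [0.157, 2.757, -0.032]
ft_force: [-7.6, 0.5, 2.3]
width: 87.9
grasp_force: 4.1
```

Request:
step_arm --deltas '[[[-0.003, 0, 0.001], [0, 0, 0], 1], [[-0.006, 0, 0.002], [0, 0, 0], 1], [[-0.009, 0, 0.003], [0, 0, 0], 1], [[-0.009, 0, 0.003], [0, 0, 0], 1]]'

```text
t: 6.6
ee_pos: [609.1, 179.9, 17.7]
orientation: [0.157, 2.757, -0.032]
ft_force: [-7.8, 1.1, 0.5]
width: 87.9
grasp_force: 3.7
```

Request:
step_arm --deltas '[[[-0.003, 0, 0.001], [0, 0, 0], 1], [[-0.006, 0, 0.002], [0, 0, 0], 1], [[-0.009, 0, 0.003], [0, 0, 0], 1], [[-0.009, 0, 0.003], [0, 0, 0], 1]]'

```text
t: 6.93
ee_pos: [609.8, 179.7, 17.5]
orientation: [0.157, 2.759, -0.033]
ft_force: [-18.9, 4.3, 9.2]
width: 87.7
grasp_force: 9.5
```

The force rose to 19 N and progress stopped, so the box is on the stop. One small press to seat it, then I'll back off and look.

Request:
step_arm --deltas '[[[-0.004, 0, 0.002], [0, 0, 0], 1], [[-0.008, 0, 0.003], [0, 0, 0], 1], [[-0.008, 0, 0.003], [0, 0, 0], 1]]'

```text
t: 7.18
ee_pos: [610.1, 179.6, 17.4]
orientation: [0.157, 2.762, -0.034]
ft_force: [-31.2, 8.5, 18.9]
width: 87.8
grasp_force: 16.0
```

Request:
step_arm --deltas '[[[0.01, 0, -0.004], [0, 0, 0], 1], [[0.03, 0, -0.012], [0, 0, 0], 1], [[0.08, 0, -0.032], [0, 0, 0], 1], [[0.16, 0, -0.065], [0, 0, 0], 1], [[0.25, 0, -0.1], [0, 0, 0], 1], [[0.25, 0, -0.1], [0, 0, 0], 1]]'

```text
t: 7.68
ee_pos: [531.5, 188.5, 17.9]
orientation: [0.156, 2.757, -0.032]
ft_force: [-1.1, 0.0, -0.0]
width: 88.0
grasp_force: 0.0
```

```bash
python3 - <<'E'
from h import *
import cv2
i=get_image("top")["pixels"][155:275,250:370,::-1]
j=get_image("scene")["pixels"][170:290,250:410,::-1]
cv2.imwrite("pics/d.png",np.hstack([cv2.resize(i,(400,400),interpolation=cv2.INTER_CUBIC),cv2.resize(j,(400,300),interpolation=cv2.INTER_CUBIC)[np.minimum(np.arange(400),299)]]))
E
```

```text
(no output)
```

View pics/d.png

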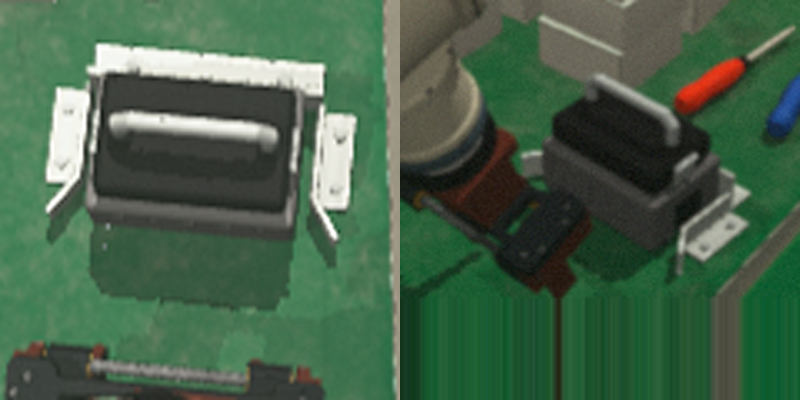

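The box sits flush on the stop, upright and between the guides, with corners at about (104,74), (303,90), (294,239) and (88,212). One last fit before handing in.

```bash
python3 - <<'E'
from h import *
ims={"top":get_image("top")}; k=400/120
t=lambda u,v:(250+(u+.5)/k-.5,155+(v+.5)/k-.5)
B,r=fit(ims,{"top":[((45,65,58),t(103,72)),((45,-65,58),t(304,89)),((-45,-65,58),t(295,240)),((-45,65,58),t(86,213))]},[660,175,-.1])
q=rel(BAY,B); print(q,r.round(1).tolist())
if abs(q[1])<9 and abs(q[2])<.055 and abs(q[0])<6: print(close_job())
E
```

```text
[-3.8527937  -0.01396338 -0.00869792] [[-0.7, -0.1], [1.8, 0.9], [0.2, -1.5], [-0.6, 0.2]]
the job is handed in; nothing more can be done
None
```

The battery box was pushed into the bay and stands upright against the back stop; the last camera fit put it about 4 mm short of home (limit 6 mm), 0 mm off the middle line and 0.01 rad from square, and I handed the job in at about 8 s without yet seeing a verdict.

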